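# Lock the bayonet closure on a specimen mounting press

### The arm

A 6-joint arm with a two-finger parallel gripper is mounted at the origin on the work surface. World frame = base frame: x ahead of the robot, y to its left, z up, the work surface at z = 0. Lengths are in m, angles in rad, forces in N, time in s.
With the tool pointing down it reaches from about 0.375 to 0.975 m from the base axis. Payload 3.8 kg.
Tool frame: the origin (TCP) lies at the very end of the fingers, on their centre line; the grasp point (between the pads) lies 19 mm behind it; z points along the fingers, y is the direction in which the jaws open and shut (so a half turn about z gives the same grasp; the last joint's range is limited). The gripper opens to 85 mm and grips with 20 to 120 N. Pads are 22 mm wide; open, the fingers measure 114 mm over their backs; the gripper's body (76 mm by 85 mm) begins 54 mm behind the grasp point. The pads swing forward as they close: fully open they stand 13 mm farther back than shut.
Start: joints at [1.138, 0.264, 1.604, -0, 1.274, -0.037], TCP at [0.26, 0.623, 0.231] pointing down, gripper open.
Joint ranges: [-2.63, 2.63], [-0.94, 2.18], [0.31, 2.57], [-1.31, 4.45], [0, 2.66], [-2.55, 2.55]. Speed limits (rad/s): [2.57, 2.57, 3.14, 3.14, 3.14, 3.14].

### API

Orientations are given as a rotation vector (axis times angle).
In Python, from workcell import read_state, read_camera, camera_info, finish_job gives the robot as it stands. The module is installed in compiled form; this text tells all that it offers.
- The arm moves only by the tool play_rows, never from a script. Its argument "motion" is a list of rows, each a list of 5 numbers: the shift along the tool's x, y, z in units of 1000 mm (1.0 is 1000 mm), then the turn about the tool's z in units of 2 pi rad (1.0 is 2 pi rad), then the finger opening in mm, from 0 to 85.4. A call has 1 to 5 rows; each row shifts and turns the commanded pose from where the row before left it, along the tool's axes as they then stand; what a row does not reach is not made up. A row lasts 1/8 s, in which the tool goes at most 62.5 mm and 10.7 degrees, less where a joint would pass 70% of its speed; a pose out of reach is approached as far as the arm can. A call with a number of a shift or a turn outside -1 to 1 is refused whole. A call with a gripper value outside its range is refused whole. The fingers move at their own pace and stop on an object; "squeeze" is the grip in N (left out, the last holds). Time passes only in rows, so rows that do not move let the fingers close. It gives the time, the measured TCP pose, the force and the opening at its end, in the units of the state.
- read_state(): the state, without advancing time (a new reading comes with each control period).
- read_camera(name): name is "side" or "top"; returns the picture (420x560x3 uint8, red, green, blue); there is no depth.
- camera_info(name): a dict with "intrinsics" (3x3 intrinsics, pixels), "dist_coeffs" ([k1, k2, p1, p2, k3] as OpenCV has them; the pictures are not rectified), "pose" (4x4, takes a point from camera to world coordinates). Camera axes: x right, y down, z forward; pixel columns grow to the right and rows downward; lengths in m; the calibration is good to about 2 mm. A picture is of the moment at which its call begins. camera_info takes no time and is no camera call.
- finish_job(): hands the job in, once; it reports no verdict.
The state is a dict: "time": time; "q": joint angles; "joint_vel": joint speeds; "joint_torque": joint torques, N m; "tool_pos": TCP position; "tcp_rot": TCP orientation; "wrist_force": force on the tool from outside, world axes, zero at the start; "torque": the same for the moment, N m; "width": opening from 0.0 (shut) to 1.0 (fully open).
Only numpy, scipy, OpenCV 4.12 (cv2) and the standard library are available. Lean on these libraries where they do the work, as an engineer would, in place of code of your own. Each camera call takes 0.05 s, during which the arm holds its last target. There are 200 camera calls.

### The job

Close the mounting press: take the steel closure with the wing grip, lower its two lugs through the slots of the press's collar, push it down gently against the spring ram and turn it a quarter turn clockwise (seen from above) until it drops into its locked detent. Then let go and leave it locked; do not force it, and do not disturb the other things on the bench.

Things in the scene. Friction and masses are not known exactly. Their poses are not given: they have to be found in the camera images.
- closure_centre (a point): the closure: upright steel part, 86 mm tall, 0.35 kg, same after a half turn; point on its axis half-way up, z up. Heights over its foot: round plug 0-46 mm, radius 17.5 (foot edge chamfered); crossbar with lugs 6-14; round flange 46-52, radius 30; wing grip 52-86. The anvil near it, without wing or lugs, is a bystander.
- wing (a point): middle of the closure's wing grip, an upright flat bar on the flange: 50 mm along the closure's x, 14 mm thick along y, 34 mm tall; 69 mm above the foot. Grip its two flat sides from above, finger ends just above the flange.
- lugs (a point): middle of the closure's crossbar, on the axis 10 mm above the foot: a straight bar through the plug along the closure's x (below and parallel to the wing), 62 mm tip to tip, 10 mm wide, 8 mm tall; its two ends are the lugs.
- press: mould station of the press, fixed to the bench: white housing 210 (x) by 220 (y) by 100 mm tall, origin at the middle of its underside. In the middle of its top a dark fixed neck tube, outer radius 47 mm, up to 135 mm, with a firmly set locking collar standing in it. Forcing: over 30 N between closure and press (45 N with the lugs at the detents, all contacts added up).
- mouth (a point): on the upright axis of neck, collar and ram, at the fixed tube's top edge (135 mm up); z up, x along the slots. The collar (outer radius 41 mm, hole radius 21 mm) is set at a different, unmeasured height each time: its top lies 20 to 40 mm above this point. Lugs that miss the slots rest on that top. Pushed right in, the closure's centre comes below 54 mm above this point.
- slot (a point): middle of one of the two entry slots, 28 mm from the axis along the press's x (the other is opposite), at the mouth's height; each 18 mm wide, reaching 35 mm from the axis. Below, the lugs pass under the collar's 20 mm thick ledges turning clockwise seen from above; anticlockwise is blocked, so is going some 8 degrees past the quarter turn.
- detent (a point): middle of one of the two detents, 28 mm from the axis along the press's y (the other is opposite), at the mouth's height: pockets in the ledges' undersides, 4 mm deep, 18 mm wide, 90 degrees from the slots. Let up there, the lugs spring into them; locked, the closure's centre is 33 to 53 mm above the mouth point (by collar height).
- ram_axis (a point): on the neck's axis, 28 mm below the mouth point. The flat spring ram in the collar's hole, radius 18 mm: free top 26 mm below the collar's top; pushes up 4 N at first touch plus 1.5 N per mm (damped, 1.2 N at 10 mm/s). Lugs clear the ledges from 8 mm down (16 N); hard stop at 11 mm (20.5 N); turn at 9.5 mm, about 18 N (weigh the closure in the hand first, average the force). Locked it is 4 mm down.
Things that resemble listed ones, but are neither listed nor needed, are in the scene too. What is shaped like the part that bears closure_centre but red is not meant.

How it is judged:
On the way:
1. the closure is in the neck with its lugs down in the entry slots (angle between the x axis of closure_centre and the x axis of mouth, either way round below 0.3 rad and horizontal distance between closure_centre and mouth below 0.008 m and z of closure_centre in the frame of mouth below 0.0545 m), for 0.1 s.
At the end, for the whole second after the job is handed in: The closure sits in the neck, its lugs sprung up into the detent pockets: turned 90 degrees from the slots (within 9 degrees), its axis within 7 mm of the neck's, upright within 4 degrees, its centre 28 to 55 mm above the mouth point, at rest and released (angle between the x axis of closure_centre and the y axis of mouth, either way round below 0.16 rad and horizontal distance between closure_centre and mouth below 0.007 m and z of closure_centre in the frame of mouth between 0.028 and 0.055 m and angle between closure_centre's own z axis and vertical below 0.07 rad and linear speed of closure below 0.02 m/s); the robot touches nothing.
It fails at once if the closure is forced: more than 30 N between closure and press before its lugs are at the detents (contact force between closure and press above 30 N and angle between the x axis of closure_centre and the y axis of mouth, either way round above 0.2 rad).
It fails at once if the closure is forced: more than 45 N between closure and press at any time (contact force between closure and press above 45 N).
It fails at once if a bystander (anvil, specimen mounts, reference block, bottle, brush, screwdriver) is pushed more than 30 mm away (distance of any of anvil, mount_a, mount_b, ref_block, oil, brush, driver from where it was at the start of the episode above 0.03 m).
It also fails if it takes over 64 s, if anything falls off the work surface, if the arm or the gripper's body presses on something with over 40 N, if the wrist force passes 120 N, or if a joint passes its speed limit or range.

## Working session

There is one attempt and no reset: what is moved stays moved. The work goes in short steps, Python scripts to look and compute and a tool call to move; the robot and the scene stay as the last step left them, time stands still between calls to the robot, and variables do not carry over. Pictures are saved under pics/ and viewed, about 8 in all and at most 12, crops included, and the job is handed in when it is done.

Besides the shell and the picture viewer there is one more tool, called after "Request:" in YAML: its name, and indented under it one key for each argument. play_rows: Moves the arm, as the interface text tells. Shifts and turns lie within -1 to 1; 1 stands for 1000 mm of shift or 2 pi rad of turn. Its arguments: {"type":"object","properties":{"motion":{"type":"array","items":{"type":"array","items":{"type":"number"}}},"squeeze":{"type":"number"}},"required":["motion"]}

```bash
mkdir -p pics; python3 - <<'E'
from workcell import *
import cv2
for n in("side","top"):
    cv2.imwrite(f"pics/{n}0.png",read_camera(n)[:,:,::-1])
    i=camera_info(n);print(n,i)
print(read_state())
E
```

```text
side {'intrinsics': array([[449.44527281,   0.        , 271.3064716 ],
       [  0.        , 449.44527281, 212.50114195],
       [  0.        ,   0.        ,   1.        ]]), 'dist_coeffs': array([-0.11450037,  0.        ,  0.        ,  0.        ,  0.        ]), 'pose': array([[ 0.88347418, -0.30443454,  0.35608002,  0.10327815],
       [-0.46844819, -0.58291002,  0.66390677, -0.71229735],
       [ 0.00544646, -0.75334953, -0.65759776,  0.79407625],
       [ 0.        ,  0.        ,  0.        ,  1.        ]])}
top {'intrinsics': array([[453.33787355,   0.        , 281.52680247],
       [  0.        , 453.33787355, 217.83943596],
       [  0.        ,   0.        ,   1.        ]]), 'dist_coeffs': array([-0.1474634,  0.       ,  0.       ,  0.       ,  0.       ]), 'pose': array([[-0.00290385, -0.99654667,  0.08298369,  0.37227707],
       [-0.99999425,  0.00274857, -0.00198534, -0.04398774],
       [ 0.0017504 , -0.08298898, -0.99654893,  1.05292842],
       [ 0.        ,  0.        ,  0.        ,  1.        ]])}
{'time': 0.1, 'q': array([ 1.13811918e+00,  2.64669528e-01,  1.60524315e+00,  1.71990113e-05,
        1.27369014e+00, -3.68894673e-02]), 'joint_vel': array([-0.00077823, -0.00244164, -0.00359144, -0.000868  , -0.00104026,
        0.00048433]), 'joint_torque': array([ 3.47515806e-04, -5.16707289e+01, -3.68588519e+01, -4.09121492e-05,
        6.23050568e-03,  3.19389528e-06]), 'tool_pos': array([0.25994997, 0.62222437, 0.23008902]), 'tcp_rot': array([-6.17564324e-01, -3.07980046e+00,  3.06445162e-03]), 'wrist_force': array([-0.1753224 ,  0.28370615, -0.40769373]), 'torque': array([-0.014522  , -0.00071877, -0.01501744]), 'width': 1.0018866488597094}
```

View pics/top0.png

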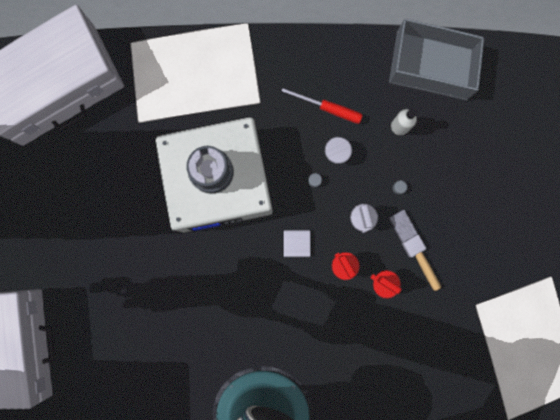

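View pics/side0.png

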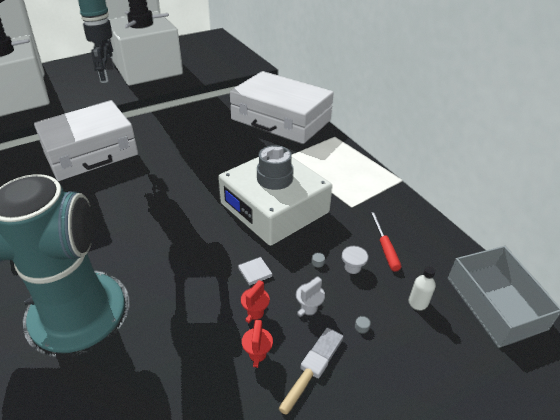

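Top view: the closure is at about (364,217), the press neck at (209,168). The side view shows the closure at about (310,297). I'll enlarge both for detail.

```bash
python3 - <<'E'
import cv2,numpy as np
t=cv2.imread("pics/top0.png");s=cv2.imread("pics/side0.png")
r=lambda im,x,y,w,h:cv2.resize(im[y:y+h,x:x+w],(400,300),interpolation=cv2.INTER_CUBIC)
# 5x (80x60)
a=np.vstack([np.hstack([r(t,169,138,80,60),r(t,324,187,80,60)]),np.hstack([r(s,235,135,80,60),r(s,270,265,80,60)])])
cv2.imwrite("pics/c1.png",a)
E
```

```text
(no output)
```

View pics/c1.png

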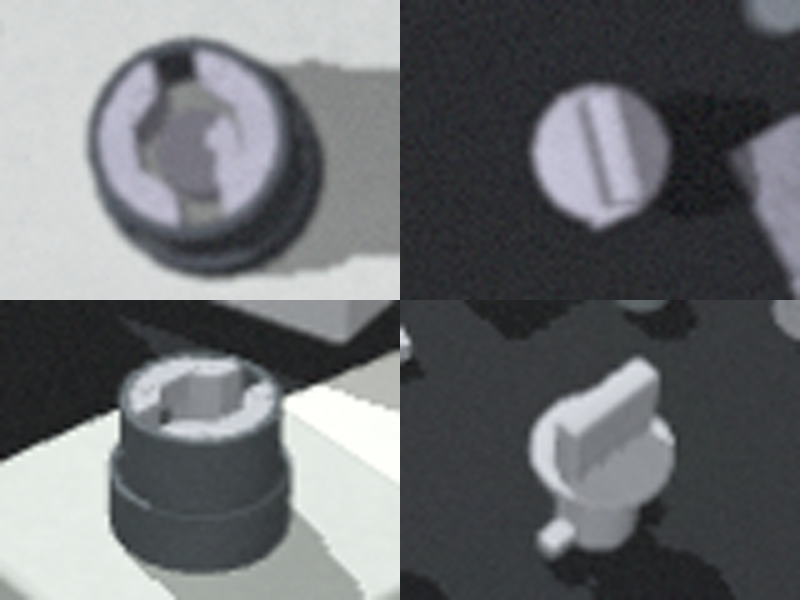

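```bash
cat > h.py <<'E'
import numpy as np,cv2
from workcell import camera_info
def ray(n,p):
    i=camera_info(n);u=cv2.undistortPoints(np.array([[p]],float),i["intrinsics"],i["dist_coeffs"])[0,0]
    P=i["pose"];return P[:3,3],P[:3,:3]@np.r_[u,1]
def at(n,p,z):
    o,d=ray(n,p);return o+d*(z-o[2])/d[2]
def tri(a,b):
    (o1,d1),(o2,d2)=ray("top",a),ray("side",b)
    s=np.linalg.lstsq(np.c_[d1,-d2],o2-o1,rcond=None)[0]
    p,q=o1+d1*s[0],o2+d2*s[1];return (p+q)/2,np.linalg.norm(p-q)
def proj(n,X):
    i=camera_info(n);T=np.linalg.inv(i["pose"]);
    return cv2.projectPoints(np.array(X,float).reshape(-1,3),cv2.Rodrigues(T[:3,:3])[0],T[:3,3],i["intrinsics"],i["dist_coeffs"])[0][:,0]
E
python3 - <<'E'
from h import *
ang=lambda a,b:np.degrees(np.arctan2(*(b-a)[1::-1]))
c=lambda ox,oy,x,y:(ox+(x+.5)/5-.5,oy+(y+.5)/5-.5)
print("collar tri",tri(c(169,138,187.5,138.5),c(235,135,200,96)))
for z in(.155,.165,.175):print(at("top",c(169,138,187.5,138.5),z),at("side",c(235,135,200,96),z))
print("rad mm",[np.linalg.norm(at("top",c(169,138,88,138),z)-at("top",c(169,138,287,138),z))/2 for z in(.155,.165,.175)])
print("flange",at("top",c(324,187,200,152.5),.052),at("side",c(270,265,202,150),.052))
print("wing",ang(at("top",c(324,187,226,200),.086),at("top",c(324,187,200,94),.086)),(at("top",c(324,187,226,200),.086)+at("top",c(324,187,200,94),.086))/2)
K=[at("top",p,.1) for p in[(157,137),(252,119),(271,212),(173,231)]]
print("press",sum(K)/4,[ang(K[3],K[0]),ang(K[2],K[1]),ang(K[1],K[0])-90,ang(K[2],K[3])-90])
print("slots",ang(at("top",c(169,138,198,212),.165),at("top",c(169,138,175,65),.165)))
E
```

```text
collar tri (array([0.54924097, 0.10300239, 0.17539811]), np.float64(0.0011568701439363244))
[0.55390446 0.10618937 0.155     ] [0.56335377 0.13003604 0.155     ]
[0.55188172 0.10451688 0.165     ] [0.55615469 0.11685556 0.165     ]
[0.54985898 0.1028444  0.175     ] [0.54895562 0.10367507 0.175     ]
rad mm [np.float64(0.04051959661760154), np.float64(0.040068340196028784), np.float64(0.03961708377445606)]
flange [ 0.45677397 -0.22879913  0.052     ] [ 0.45465977 -0.23050788  0.052     ]
wing 12.852846868175424 [ 0.45630349 -0.22822772  0.086     ]
press [0.54593913 0.10069585 0.1       ] [np.float64(11.091669892643784), np.float64(11.477479232816323), np.float64(10.2991718082816), np.float64(10.829759132792134)]
slots 9.738319494337116
```

Top view crop: collar circle at about (206,165.5), slot axis tilted about 10° from vertical, closure flange at (363.6,217). The crop confirms that both the closure and the press are tilted about 11–13° in yaw. Collar top is about z 0.174. Moving over the closure now.

Request:
play_rows:
  motion:
    - [-0.034, -0.0473, 0, 0, 85]
    - [-0.034, -0.0473, 0, 0, 85]
    - [-0.034, -0.0473, 0, 0, 85]
    - [-0.034, -0.0473, 0, 0, 85]
    - [-0.034, -0.0473, 0, 0, 85]
  squeeze: 60

```text
time: 0.72
tool_pos: [0.3258, 0.3371, 0.2308]
tcp_rot: [-0.617, -3.08, 0.001]
wrist_force: [1.0, -0.4, 0.9]
width: 0.998
```

Request:
play_rows:
  motion:
    - [-0.034, -0.0473, 0, 0, 70]
    - [-0.034, -0.0473, 0, 0, 60]
    - [-0.034, -0.0473, 0, 0, 50]
    - [-0.034, -0.0473, 0, 0, 50]
    - [-0.034, -0.0473, 0, 0, 50]

```text
time: 1.35
tool_pos: [0.3914, 0.0535, 0.2312]
tcp_rot: [0.617, 3.08, 0.0]
wrist_force: [1.4, -0.1, -0.1]
width: 0.585
```

Request:
play_rows:
  motion:
    - [-0.034, -0.0473, 0, 0, 50]
    - [-0.034, -0.0473, 0, 0, 50]
    - [-0.034, -0.0473, 0, 0, 50]
    - [-0.034, -0.0473, 0, 0, 50]
    - [-0.034, -0.0473, 0, 0, 50]

```text
time: 1.98
tool_pos: [0.4571, -0.2304, 0.2309]
tcp_rot: [-0.619, -3.08, -0.001]
wrist_force: [0.6, -0.2, -0.3]
width: 0.587
```

Request:
play_rows:
  motion:
    - [0, 0, 0.01, -0.0247, 50]
    - [0, 0, 0.01, -0.0247, 50]
    - [0, 0, 0.01, -0.0247, 50]
    - [0, 0, 0.01, -0.0247, 50]
    - [0, 0, 0, 0, 50]

```text
time: 2.6
tool_pos: [0.4562, -0.2279, 0.1899]
tcp_rot: [0.35, -3.12, -0.003]
wrist_force: [0.7, 0.7, 0.4]
width: 0.587
```

```bash
cat >> h.py <<'E'
from workcell import read_state,read_camera
from scipy.spatial.transform import Rotation as Ro
def delta(x,y,z,yaw):
    s=read_state();R=Ro.from_rotvec(s["tcp_rot"]).as_matrix()
    y0=np.degrees(np.arctan2(R[1,0],R[0,0]))
    print("t",s["time"],"tcp",s["tool_pos"].round(4),"yaw",y0.round(2),"tilt",np.degrees(np.arccos(-R[2,2])).round(2),"F",s["wrist_force"].round(2),"w",round(s["width"]*85.4,1))
    dy=(yaw-y0+180)%360-180
    print("tool shift",(R.T@(np.array([x,y,z])-s["tool_pos"])).round(4),"turn units",round(-dy/360,4))
E
python3 -c "
from h import *
delta(.456,-.229,.12,192.9)
cv2.imwrite('pics/top1.png',cv2.resize(read_camera('top')[180:255,310:410,::-1],(800,600),interpolation=2))"
```

```text
t 2.6 tcp [ 0.4562 -0.2279  0.1899] yaw -167.21 tilt 0.17 F [0.73 0.71 0.36] w 50.1
tool shift [ 0.0003 -0.0012  0.0699] turn units -0.0003
```

View pics/top1.png

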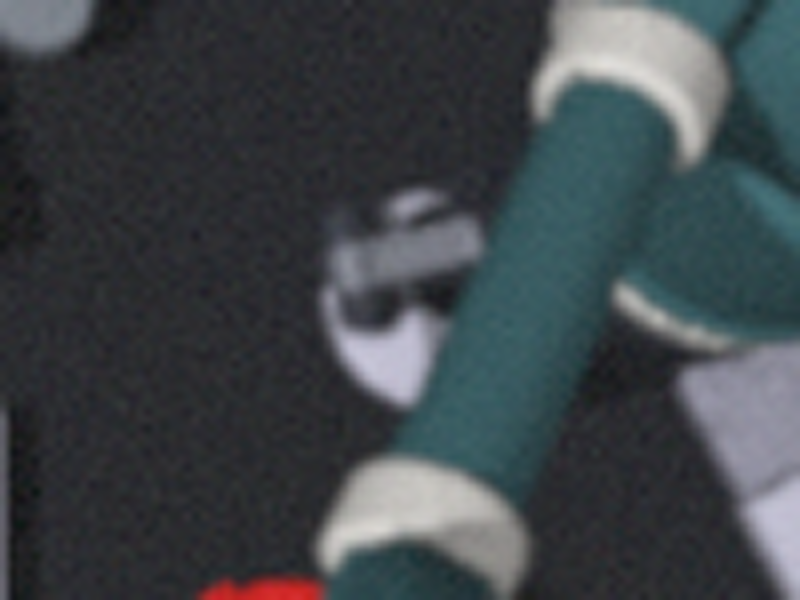

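The arm covers the closure at about (400,300) in this crop, so I can't use it. The measured pose matches within 1–2 mm, so I'm descending and gripping.

Request:
play_rows:
  motion:
    - [0, -0.001, 0.04, 0, 50]
    - [0, 0, 0.04, 0, 50]
    - [0, 0, 0.033, 0, 50]
    - [0, 0, 0.02, 0, 50]
    - [0, 0, 0, 0, 50]

```text
time: 3.28
tool_pos: [0.4562, -0.2287, 0.0569]
tcp_rot: [0.349, -3.119, -0.003]
wrist_force: [0.2, 0.4, 0.4]
width: 0.587
```

```bash
python3 -c "
from h import *
delta(.456,-.229,.057,192.9)
cv2.imwrite('pics/side1.png',cv2.resize(read_camera('side')[250:340,250:370,::-1],(800,600),interpolation=2))"
```

```text
t 3.275 tcp [ 0.4562 -0.2287  0.0569] yaw -167.22 tilt 0.21 F [0.24 0.44 0.43] w 50.1
tool shift [ 0.0003 -0.0002 -0.0001] turn units -0.0003
```

View pics/side1.png

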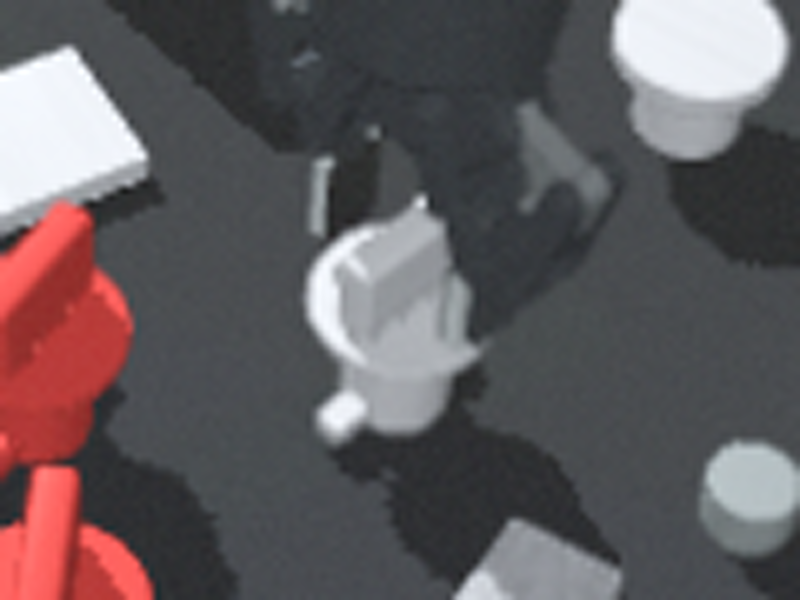

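The fingers straddle the wing, one at (320,195) and the other at (460,310), with the wing between them. Closing. Afterwards I'll lift 25 mm and weigh the closure.

Request:
play_rows:
  motion:
    - [0, 0, 0, 0, 30]
    - [0, 0, 0, 0, 15]
    - [0, 0, 0, 0, 8]
    - [0, 0, 0, 0, 5]
    - [0, 0, 0, 0, 5]
  squeeze: 80

```text
time: 3.95
tool_pos: [0.4585, -0.2296, 0.0598]
tcp_rot: [-0.352, 3.12, -0.001]
wrist_force: [0.4, 1.9, 5.2]
width: 0.147
```

Request:
play_rows:
  motion:
    - [0, 0, 0, 0, 5]
    - [0, 0, -0.005, 0, 5]
    - [0, 0, -0.02, 0, 5]
    - [0, 0, -0.05, 0, 5]
    - [0, 0, 0, 0, 5]

```text
time: 4.58
tool_pos: [0.4604, -0.2312, 0.1374]
tcp_rot: [-0.352, 3.115, -0.008]
wrist_force: [0.7, -0.5, -3.4]
width: 0.147
```

Request:
play_rows:
  motion:
    - [0, 0, -0.05, 0, 5]
    - [0, 0, -0.05, 0, 5]
    - [0, 0, -0.03, 0, 5]
    - [0, 0, 0, 0, 5]
    - [0, 0, 0, 0, 5]

```text
time: 5.2
tool_pos: [0.4561, -0.2287, 0.2604]
tcp_rot: [0.352, -3.118, -0.004]
wrist_force: [0.0, 0.1, -3.8]
width: 0.145
```

```bash
python3 -c "
from h import *
delta(.549,.1025,.26,190.8)"
```

```text
t 5.2 tcp [ 0.4561 -0.2287  0.2604] yaw -167.11 tilt 0.25 F [ 0.04  0.1  -3.83] w 12.4
tool shift [-0.1644  0.3022  0.0007] turn units 0.0058
```

Request:
play_rows:
  motion:
    - [-0.02, 0.037, 0, 0, 5]
    - [-0.0274, 0.0504, 0, 0, 5]
    - [-0.0274, 0.0504, 0, 0, 5]
    - [-0.0274, 0.0504, 0, 0, 5]
    - [-0.0274, 0.0504, 0, 0, 5]

```text
time: 5.82
tool_pos: [0.5292, 0.0338, 0.2597]
tcp_rot: [0.352, -3.117, -0.0]
wrist_force: [1.0, 0.2, -3.2]
width: 0.147
```

Request:
play_rows:
  motion:
    - [-0.02, 0.037, 0, 0, 5]
    - [-0.0148, 0.0267, 0, 0, 5]
    - [0, 0, 0, 0.0058, 5]
    - [0, 0, 0, 0, 5]
    - [0, 0, 0, 0, 5]

```text
time: 6.45
tool_pos: [0.5496, 0.1009, 0.2621]
tcp_rot: [0.294, -3.126, 0.001]
wrist_force: [0.6, 1.2, -4.5]
width: 0.148
```

```bash
python3 -c "
from h import *
delta(.549,.1025,.24,190.8)
a=cv2.resize(read_camera('side')[100:190,220:340,::-1],(800,600),interpolation=2)
cv2.imwrite('pics/side2.png',a)
cv2.imwrite('pics/top2.png',cv2.resize(read_camera('top')[120:210,150:270,::-1],(800,600),interpolation=2))"
```

```text
t 6.45 tcp [0.5496 0.1009 0.2621] yaw -169.25 tilt 0.12 F [ 0.6   1.19 -4.49] w 12.6
tool shift [0.0003 0.0017 0.0221] turn units -0.0001
```

View pics/side2.png

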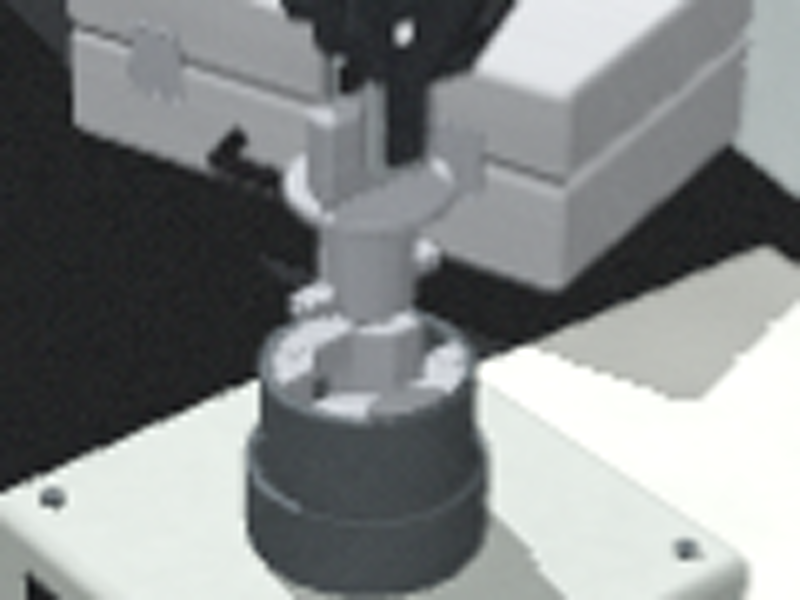

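```bash
python3 - <<'E'
from h import *
f=lambda X:(proj("side",X)-[220,100]+.5)*800/120-.5
t=np.linspace(0,2*np.pi,200)
circ=lambda x,y,z,r:np.c_[x+r*np.cos(t),y+r*np.sin(t),z+0*t]
bb=lambda X:np.r_[f(X).min(0),f(X).max(0)].round(0)
for z in(.170,.174,.178):print("collar",z,bb(circ(.549,.1025,z,.041)))
print("neck top z.135",bb(circ(.549,.1025,.135,.047)))
for off in(.055,.058,.061):
  x,y,z=.5496,.1009,.2621-off
  print(off,"flange",bb(np.r_[circ(x,y,z+.046,.03),circ(x,y,z+.052,.03)]),"foot",bb(circ(x,y,z,.0155)),"plug40",bb(circ(x,y,z+.03,.0175))[[0,2]])
  d=np.array([np.cos(np.radians(10.8)),np.sin(np.radians(10.8)),0])
  print("lug tips",f([np.array([x,y,z+.01])+d*s for s in(-.031,.031)]).round(0).tolist())
E
```

```text
collar 0.17 [258. 314. 479. 438.]
collar 0.174 [258. 305. 479. 429.]
collar 0.178 [258. 296. 480. 420.]
neck top z.135 [243. 382. 491. 526.]
0.055 flange [289. 123. 460. 224.] foot [330. 268. 416. 314.] plug40 [325. 423.]
lug tips [[306.0, 296.0], [439.0, 240.0]]
0.058 flange [289. 131. 460. 232.] foot [330. 275. 415. 321.] plug40 [325. 423.]
lug tips [[306.0, 303.0], [439.0, 247.0]]
0.061 flange [289. 138. 459. 239.] foot [330. 282. 415. 328.] plug40 [325. 423.]
lug tips [[306.0, 310.0], [438.0, 254.0]]
```

View pics/top2.png

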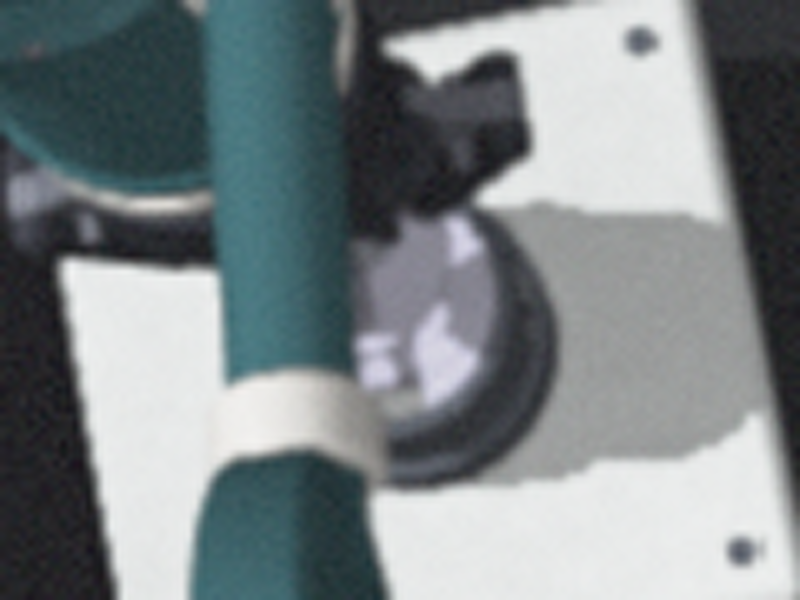

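In side2 the collar spans x 260–475 and the flange 283–457. The closure is aligned with the collar within about 1 mm, with its foot about 57 mm below the TCP. The arm covers most of the neck in the top picture. I'll descend gently.

Request:
play_rows:
  motion:
    - [-0.0006, 0.0012, 0.015, 0, 5]
    - [0, 0, 0.012, 0, 5]
    - [0, 0, 0, 0, 5]
    - [0, 0, 0, 0, 5]
    - [0, 0, 0, 0, 5]

```text
time: 7.18
tool_pos: [0.5511, 0.1033, 0.2368]
tcp_rot: [-0.296, 3.127, 0.0]
wrist_force: [-0.0, -0.9, -3.4]
width: 0.148
```

```bash
python3 -c "
from h import *
delta(.550,.1022,.212,190.8)"
```

```text
t 7.175 tcp [0.5511 0.1033 0.2368] yaw -169.19 tilt 0.06 F [-0.03 -0.95 -3.44] w 12.6
tool shift [ 0.0013 -0.0009  0.0248] turn units 0.0
```

Request:
play_rows:
  motion:
    - [0, 0, 0.004, 0, 5]
    - [0, 0, 0.004, 0, 5]
    - [0, 0, 0.003, 0, 5]
    - [0, 0, 0, 0, 5]
    - [0, 0, 0, 0, 5]

```text
time: 7.8
tool_pos: [0.5507, 0.1032, 0.2253]
tcp_rot: [-0.296, 3.128, -0.0]
wrist_force: [-0.7, 0.7, -4.1]
width: 0.146
```

```bash
python3 -c "
from h import *
delta(.550,.1022,.212,190.8)"
```

```text
t 7.8 tcp [0.5507 0.1032 0.2253] yaw -169.2 tilt 0.0 F [-0.71  0.67 -4.08] w 12.5
tool shift [ 0.0009 -0.0009  0.0133] turn units 0.0
```

Request:
play_rows:
  motion:
    - [0.0006, -0.0006, 0.003, 0, 5]
    - [0, 0, 0.002, 0, 5]
    - [0, 0, 0.002, 0, 5]
    - [0, 0, 0, 0, 5]
    - [0, 0, 0, 0, 5]

```text
time: 8.43
tool_pos: [0.5502, 0.1025, 0.2183]
tcp_rot: [0.296, -3.128, 0.0]
wrist_force: [-0.0, 0.3, -3.5]
width: 0.147
```

Request:
play_rows:
  motion:
    - [0, 0, 0.002, 0, 5]
    - [0, 0, 0.002, 0, 5]
    - [0, 0, 0.002, 0, 5]
    - [0, 0, 0, 0, 5]
    - [0, 0, 0, 0, 5]

```text
time: 9.05
tool_pos: [0.5502, 0.1025, 0.2123]
tcp_rot: [0.296, -3.128, 0.0]
wrist_force: [-0.3, 0.5, -3.3]
width: 0.149
```

```bash
python3 -c "
from h import *
delta(.550,.1022,.212,190.8)"
```

```text
t 9.05 tcp [0.5502 0.1025 0.2123] yaw -169.2 tilt 0.0 F [-0.31  0.45 -3.27] w 12.8
tool shift [ 0.0002 -0.0003  0.0003] turn units 0.0
```

The lugs are in the slots with no contact force. Continuing down to the ram.

Request:
play_rows:
  motion:
    - [0, 0, 0.002, 0, 5]
    - [0, 0, 0.002, 0, 5]
    - [0, 0, 0.002, 0, 5]
    - [0, 0, 0, 0, 5]
    - [0, 0, 0, 0, 5]

```text
time: 9.68
tool_pos: [0.5504, 0.1026, 0.207]
tcp_rot: [-0.296, 3.127, 0.0]
wrist_force: [-2.0, -0.2, 2.6]
width: 0.151
```

Request:
play_rows:
  motion:
    - [0, 0, 0.001, 0, 5]
    - [0, 0, 0.001, 0, 5]
    - [0, 0, 0, 0, 5]
    - [0, 0, 0, 0, 5]

```text
time: 10.18
tool_pos: [0.5505, 0.1026, 0.2051]
tcp_rot: [-0.296, 3.127, 0.0]
wrist_force: [-2.6, 0.9, 5.4]
width: 0.148
```

Request:
play_rows:
  motion:
    - [0, 0, 0.001, 0, 5]
    - [0, 0, 0.001, 0, 5]
    - [0, 0, 0, 0, 5]
    - [0, 0, 0, 0, 5]

```text
time: 10.68
tool_pos: [0.5506, 0.1026, 0.2036]
tcp_rot: [-0.296, 3.127, 0.0]
wrist_force: [-3.1, 0.1, 7.7]
width: 0.15
```

Request:
play_rows:
  motion:
    - [0.0008, 0, 0.001, 0, 5]
    - [0, 0, 0.001, 0, 5]
    - [0, 0, 0.0005, 0, 5]
    - [0, 0, 0, 0, 5]
    - [0, 0, 0, 0, 5]

```text
time: 11.3
tool_pos: [0.5504, 0.1026, 0.202]
tcp_rot: [-0.296, 3.125, 0.0]
wrist_force: [-2.9, -0.3, 11.1]
width: 0.15
```

Request:
play_rows:
  motion:
    - [0, 0, 0.001, 0, 5]
    - [0, 0, 0.001, 0, 5]
    - [0, 0, 0, 0, 5]
    - [0, 0, 0, 0, 5]
    - [0, 0, 0, 0, 5]

```text
time: 11.92
tool_pos: [0.5505, 0.1026, 0.2005]
tcp_rot: [-0.295, 3.125, 0.0]
wrist_force: [-3.8, 0.9, 12.6]
width: 0.147
```

```bash
python3 -c "
from h import *
delta(.550,.1022,.199,190.8)"
```

```text
t 11.925 tcp [0.5505 0.1026 0.2005] yaw -169.19 tilt 0.18 F [-3.79  0.87 12.56] w 12.5
tool shift [ 0.0006 -0.0003  0.0015] turn units 0.0
```

Request:
play_rows:
  motion:
    - [0.0006, 0, 0.001, 0, 5]
    - [0, 0, 0.0007, 0, 5]
    - [0, 0, 0, 0, 5]
    - [0, 0, 0, 0, 5]

```text
time: 12.42
tool_pos: [0.5504, 0.1026, 0.1994]
tcp_rot: [-0.295, 3.123, 0.001]
wrist_force: [-3.9, -0.4, 13.7]
width: 0.144
```

```bash
python3 -c "
from h import *
F=[]
for _ in range(6): read_camera('side'); F.append(read_state()['wrist_force'])
print(np.mean(F,0),np.std(F,0))
delta(.550,.1022,.199,190.8)"
```

```text
[-3.88626438  0.28960976 14.73178446] [0.88311212 0.29985323 0.40685112]
t 12.725 tcp [0.5504 0.1026 0.1994] yaw -169.2 tilt 0.25 F [-4.020e+00  1.000e-02  1.522e+01] w 12.5
tool shift [ 0.0005 -0.0003  0.0004] turn units 0.0
```

About 18.4 N on the ram, so the lugs are about 9.6 mm down. Starting the clockwise turn (positive about tool z).

Request:
play_rows:
  motion:
    - [0, 0, 0, 0.0125, 5]
    - [0, 0, 0, 0.0125, 5]
    - [0, 0, 0, 0.0125, 5]
    - [0, 0, 0, 0, 5]

```text
time: 13.22
tool_pos: [0.5519, 0.1023, 0.2]
tcp_rot: [0.075, 3.133, 0.001]
wrist_force: [-1.2, -0.7, 13.7]
width: 0.148
```

```bash
python3 -c "
from h import *
delta(.550,.1022,.199,100.8);print(read_state()['torque'])"
```

```text
t 13.225 tcp [0.5519 0.1023 0.2   ] yaw 177.27 tilt 0.45 F [-1.21 -0.68 13.73] w 12.7
tool shift [ 0.0019 -0.0002  0.0009] turn units 0.2124
[-0.33913399  0.27440944 -0.06344431]
```

Request:
play_rows:
  motion:
    - [0.0003, 0, 0.0003, 0.0125, 5]
    - [0, 0, 0, 0.0125, 5]
    - [0, 0, 0, 0.0125, 5]
    - [0, 0, 0, 0, 5]

```text
time: 13.72
tool_pos: [0.5522, 0.102, 0.1999]
tcp_rot: [0.442, 3.101, 0.001]
wrist_force: [1.9, -1.3, 13.9]
width: 0.147
```

```bash
python3 -c "
from h import *
delta(.550,.1022,.199,100.8);print(read_state()['torque'])"
```

```text
t 13.725 tcp [0.5522 0.102  0.1999] yaw 163.78 tilt 0.52 F [ 1.86 -1.26 13.89] w 12.5
tool shift [ 0.0022 -0.0004  0.0009] turn units 0.1749
[-0.49589178  0.10113925 -0.00437795]
```

Request:
play_rows:
  motion:
    - [0, 0, 0, 0.0125, 5]
    - [0, 0, 0, 0.0125, 5]
    - [0, 0, 0, 0.0125, 5]
    - [0, 0, 0, 0.0125, 5]
    - [0, 0, 0, 0, 5]

```text
time: 14.35
tool_pos: [0.5522, 0.1017, 0.1999]
tcp_rot: [0.922, 2.994, 0.003]
wrist_force: [-0.1, -2.4, 13.5]
width: 0.145
```

```bash
python3 -c "
from h import *
delta(.550,.1022,.199,100.8);print(read_state()['torque'])"
```

```text
t 14.35 tcp [0.5522 0.1017 0.1999] yaw 145.78 tilt 0.52 F [-0.13 -2.38 13.54] w 12.4
tool shift [ 0.0021 -0.0008  0.0009] turn units 0.1249
[-0.63458934  0.13803499 -0.03281288]
```

Request:
play_rows:
  motion:
    - [0, 0, 0, 0.0125, 5]
    - [0, 0, 0, 0.0125, 5]
    - [0, 0, 0, 0.0125, 5]
    - [0, 0, 0, 0.0125, 5]
    - [0, 0, 0, 0, 5]

```text
time: 14.98
tool_pos: [0.552, 0.1016, 0.1998]
tcp_rot: [1.379, 2.814, 0.004]
wrist_force: [-0.1, -3.6, 14.3]
width: 0.145
```

Request:
play_rows:
  motion:
    - [0, 0, 0, 0.0125, 5]
    - [0, 0, 0, 0.0125, 5]
    - [0, 0, 0, 0.0125, 5]
    - [0, 0, 0, 0, 5]
    - [0, 0, 0, 0, 5]

```text
time: 15.6
tool_pos: [0.5518, 0.1016, 0.1998]
tcp_rot: [1.7, 2.633, 0.006]
wrist_force: [-0.2, -2.8, 14.1]
width: 0.146
```

```bash
python3 -c "
from h import *
delta(.550,.1022,.199,100.8);print(read_state()['torque'])
cv2.imwrite('pics/side3.png',cv2.resize(read_camera('side')[100:190,220:340,::-1],(800,600),interpolation=2))"
```

```text
t 15.6 tcp [0.5518 0.1016 0.1998] yaw 114.31 tilt 0.48 F [-0.23 -2.8  14.09] w 12.5
tool shift [ 0.0013 -0.0014  0.0008] turn units 0.0375
[-0.69451479  0.2684371  -0.02341347]
```

View pics/side3.png

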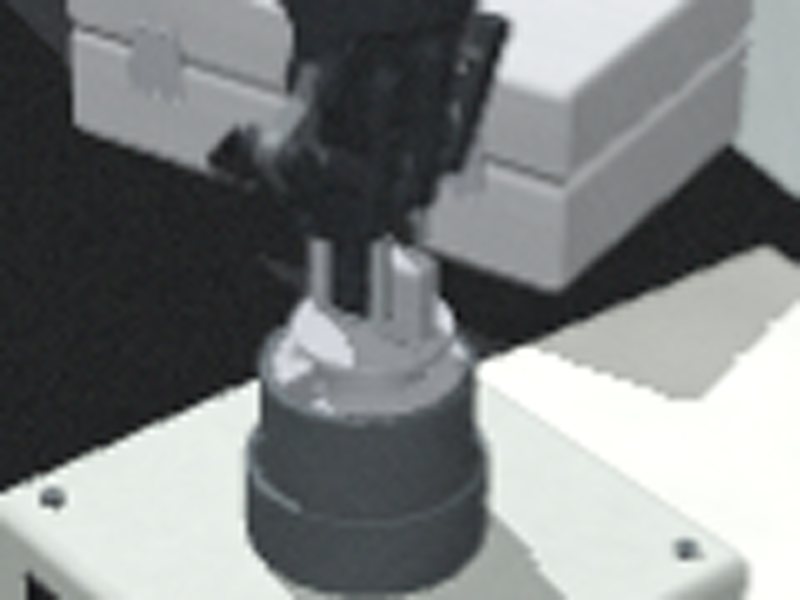

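The closure has turned with the grip. Its flange sits low on the collar at about (375,360), and the wing shows at (415,290). Finishing the last 13.5° with smaller turns.

Request:
play_rows:
  motion:
    - [0, 0, 0, 0.0125, 5]
    - [0, 0, 0, 0.0125, 5]
    - [0, 0, 0, 0.01, 5]
    - [0, 0, 0, 0, 5]
    - [0, 0, 0, 0, 5]

```text
time: 16.27
tool_pos: [0.5517, 0.1016, 0.1997]
tcp_rot: [1.979, 2.431, 0.007]
wrist_force: [-0.8, -3.3, 14.4]
width: 0.151
```

```bash
python3 -c "
from h import *
delta(.550,.1022,.205,100.8);print(read_state()['torque'])"
```

```text
t 16.275 tcp [0.5517 0.1016 0.1997] yaw 101.71 tilt 0.46 F [-0.79 -3.33 14.36] w 12.9
tool shift [ 0.0009 -0.0015 -0.0053] turn units 0.0025
[-0.66530633  0.32236284  0.01264108]
```

Yaw is 89° from the slots. Letting it up gently into the pockets.

Request:
play_rows:
  motion:
    - [0, 0, -0.0015, 0.0015, 5]
    - [0, 0, -0.0015, 0, 5]
    - [0, 0, -0.0015, 0, 5]
    - [0, 0, 0, 0, 5]
    - [0, 0, 0, 0, 5]

```text
time: 16.9
tool_pos: [0.5515, 0.1016, 0.2031]
tcp_rot: [1.99, 2.422, 0.006]
wrist_force: [1.3, -2.6, 8.1]
width: 0.144
```

Request:
play_rows:
  motion:
    - [0, 0, -0.0015, 0, 5]
    - [0, 0, -0.0015, 0, 5]
    - [0, 0, -0.0015, 0, 5]
    - [0, 0, 0, 0, 5]
    - [0, 0, 0, 0, 5]

```text
time: 17.52
tool_pos: [0.5512, 0.1014, 0.2046]
tcp_rot: [1.991, 2.423, 0.004]
wrist_force: [7.4, -1.8, -2.4]
width: 0.144
```

```bash
python3 -c "
from h import *
delta(.550,.1022,.205,100.8);print(read_state()['torque'])"
```

```text
t 17.525 tcp [0.5512 0.1014 0.2046] yaw 101.17 tilt 0.34 F [ 7.35 -1.82 -2.36] w 12.3
tool shift [ 0.001  -0.001  -0.0004] turn units 0.001
[-0.52472058 -1.27893002  0.03063535]
```

It stopped at 0.2046, about 4 mm below first ram touch, and is held against upward pull. That fits the locked detent. Unloading, releasing and retreating.

Request:
play_rows:
  motion:
    - [0, 0, 0.001, 0, 5]
    - [0, 0, 0.0005, 0, 10]
    - [0, 0, 0, 0, 20]
    - [0, 0, 0, 0, 35]
    - [0, 0, 0, 0, 45]

```text
time: 18.15
tool_pos: [0.5478, 0.1024, 0.2025]
tcp_rot: [-1.994, -2.426, 0.002]
wrist_force: [-0.2, 0.1, 0.0]
width: 0.524
```

Request:
play_rows:
  motion:
    - [0, 0, 0, 0, 45]
    - [0, 0, -0.01, 0, 45]
    - [0, 0, -0.03, 0, 45]
    - [0, 0, -0.05, 0, 45]
    - [0, 0, -0.05, 0, 45]

```text
time: 18.77
tool_pos: [0.5483, 0.1023, 0.3452]
tcp_rot: [1.995, 2.427, 0.0]
wrist_force: [1.3, -0.2, 0.2]
width: 0.527
```

Request:
play_rows:
  motion:
    - [-0.05, 0, 0, 0, 45]
    - [-0.06, 0, 0, 0, 45]
    - [-0.06, 0, 0, 0, 45]
    - [-0.06, 0, 0, 0, 45]
    - [-0.05, 0, 0, 0, 45]

```text
time: 19.4
tool_pos: [0.6029, -0.1747, 0.3442]
tcp_rot: [1.995, 2.425, 0.001]
wrist_force: [0.6, 0.4, -0.5]
width: 0.525
```

```bash
python3 -c "
from h import *
delta(.550,.1022,.205,100.8)
a=[cv2.resize(read_camera(n)[y:y+75,x:x+50,::-1],(400,600),interpolation=2) for n,x,y in(('side',250,125),('top',183,130))]
cv2.imwrite('pics/end.png',np.hstack(a))
f=lambda n,X,o:(proj(n,X)-o+.5)*8-.5
d=np.array([-np.sin(np.radians(10.8)),np.cos(np.radians(10.8)),0])
t=np.linspace(0,2*np.pi,200)
W=[np.array([.549,.1025,.1475+.086])+s*d*.025 for s in(-1,1)]
print('wing top ends predicted side',f('side',W,[250,125]).round(),'top',f('top',W,[183,130]).round()+[400,0])
for n,o,k in(('side',[250,125],0),('top',[183,130],400)):
  p=f(n,np.c_[.549+.03*np.cos(t),.1025+.03*np.sin(t),.1475+.052+0*t],o);print(n,p.min(0).round()+[k,0],p.max(0).round()+[k,0])
"
```

```text
t 19.4 tcp [ 0.6029 -0.1747  0.3442] yaw 101.11 tilt 0.07 F [ 0.61  0.44 -0.46] w 44.8
tool shift [0.282  0.0013 0.1391] turn units 0.0009
wing top ends predicted side [[258. 107.]
 [152.  38.]] top [[655. 219.]
 [443. 260.]]
side [104. 116.] [302. 223.]
top [449. 147.] [697. 393.]
```

View pics/end.png

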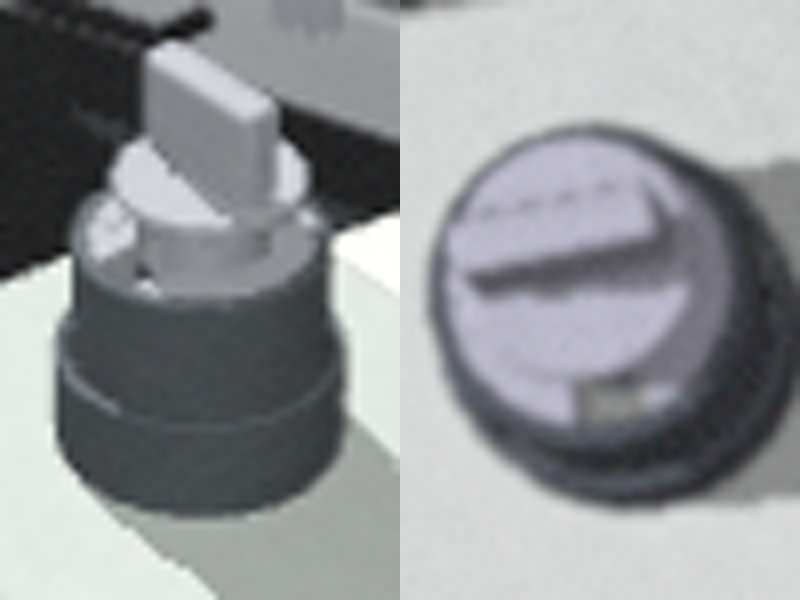

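The closure is upright and centred. The wing runs from about (450,250) to (650,210) in the top half, a quarter turn from the slots, and the flange height fits the locked position. Handing in.

```bash
python3 -c "
from workcell import finish_job;print(finish_job())"
```

```text
the job is handed in; nothing more can be done
None
```

The closure is locked in the press and released, and I handed the job in at about 19.5 s of the 64 s allowed.

**What I did:** I gripped the wing and lowered the lugs through the slots without contact. I then pressed the ram to about 9.5 mm (about 18 N with the closure's weight taken off) and turned the closure 90° clockwise. I let it up into the detents, opened the gripper and moved the arm clear.

**Locking:** On the way up the closure stopped about 4 mm below first ram touch and held against a light upward pull. That is the expected locked position.

**Final picture:** The closure is upright and centred. Its wing lies within about 1 cm-scale reading error of the 90° line (the gripper's own angle at release was 101.2° against a target of 100.8°).

**Checks that disagreed:**
- **Height:** The arm reading puts the closure's centre about 55.5 mm above the mouth point, just over the 55 mm limit. The final side picture shows it about 3 mm lower, near 52.5 mm, which agrees with the measured collar height.
- **Grasp:** The fingertips touched the flange while closing (about 5 N), which did no visible harm.
- **Sideways force:** This stayed at 4 N or less while pressing and turning, and reached about 7 N during the final upward pull.

The bystanders were not rechecked in a full picture at the end, but the only contact was with the closure and I saw no other unexpected force.

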